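# Screw the kitchen canister's lid down snug

### The job

Screw the lid of the rectangular canister down by its bar, clockwise seen from above, until it sits snug on its rubber seal: the turning gets clearly stiffer there, and a little further the bar lies parallel to the canister's long sides, which is where to stop. Do not overtighten it beyond that, let go of the lid, and leave the round jar with the same kind of lid where it stands.

Things in the scene. Friction and masses are not known exactly. Their poses are not given: they have to be found in the camera images.
- lid_bar (a point): Grip point on the rectangular canister's grey screw lid: a ribbed disc 66 mm across with an upright bar on top, 50 mm long, 14 thick, 36 tall. The point is on the lid's vertical turning axis, mid-bar, 10 mm below the bar's top, 26 above the disc, 165 above the worktop. x along the bar, y across it, z up. White canister, 120 x 90 mm, 114 tall, fixed in a steel holder; lid in its middle.
- lid (a joint): How far the lid is turned on its thread, rad, growing clockwise seen from above. It is already on its thread, starts loose between 0.2 and 0.7, turns at about 0.04 N m without sinking noticeably, and meets its rubber seal at 1.30, where this reading stops and seal takes over. It stays where it is left.
- seal (a joint): How far, rad, the lid is turned clockwise past meeting its seal; 0 at the start. Turning it takes about 0.40 N m to begin, 0.58 at 0.20, 0.74 at 0.38, so grip the bar with 20 N or more. Snug from 0.03 to 0.38, best at 0.20, where the bar is parallel to the canister's 120 mm sides; overtightened beyond 0.38. It stays where it is left.
- jar_mid (a point): A bystander: loose round white jar, 90 mm across, with the same grey bar lid, 173 mm tall in all; the point is on its axis, 60 mm above its underside. To be left alone.

How it is judged:
By the outcome, as a careful person would: the job done as asked, in the order asked, and still so for the second after the job is handed in, with the robot touching nothing.
It also fails if it takes over 35 s, if anything falls off the work surface, if the arm or the gripper's body presses on something with over 40 N, if the wrist force passes 120 N, or if a joint passes its speed limit or range.

### The arm

A 6-joint arm with a two-finger parallel gripper is mounted at the origin on the work surface. World frame = base frame: x ahead of the robot, y to its left, z up, the work surface at z = 0. Lengths are in mm, angles in degrees, forces in N, time in s.
With the tool pointing down it reaches from about 200 to 875 mm from the base axis. Payload 3.4 kg.
Tool frame: the origin (TCP) lies at the centre of the arm's flange, where the gripper is bolted on; the fingertips stand 199 mm ahead of it and the grasp point (between the pads) lies 180 mm ahead of it; z points along the fingers, y is the direction in which the jaws open and shut (so a half turn about z gives the same grasp; the last joint's range is limited). The gripper opens to 94 mm and grips with 3 to 60 N. Pads are 16 mm wide; open, the fingers measure 119 mm over their backs; the gripper's body (75 mm by 177 mm) begins 78 mm behind the grasp point.
Start: joints at [61.822, 15.808, 86.224, -0, 77.962, -6.933], TCP at [208.369, 535.935, 404.693] pointing down, gripper open.
Joint ranges: [-165.64, 165.64], [-43.16, 119.46], [12.63, 154.43], [-67.54, 247.53], [6.08, 155.33], [-154.97, 154.97]. Speed limits (degrees/s): [147.25, 147.25, 180, 180, 180, 180].

### API

Orientations are given as [roll, pitch, yaw] about the fixed x, y, z axes, in that order (R = Rz(yaw) Ry(pitch) Rx(roll)).
In Python, from cell import monitor, vision, order gives the robot as it stands. The module is installed in compiled form; this text tells all that it offers.
- The arm moves only by the tool step_arm, never from a script. Its argument "targets" is text: rows parted by semicolons, each of 7 numbers parted by spaces: the shift along the tool's x, y, z in m, then the turn, a rotation vector about the tool's x, y, z in rad, then the finger opening in m, from 0 to 0.094. A call has 1 to 12 rows; each row shifts and turns the commanded pose from where the row before left it, along the tool's axes as they then stand; what a row does not reach is not made up. A row lasts 1/10 s, in which the tool goes at most 50 mm and 8.59 degrees, less where a joint would pass 70% of its speed; a pose out of reach is approached as far as the arm can. A call with a gripper value outside its range is refused whole. The fingers move at their own pace and stop on an object; "grip_force" is the grip in N (left out, the last holds). Time passes only in rows, so rows that do not move let the fingers close. It gives the time, the measured TCP pose, the force and the opening at its end, in the units of the state.
- monitor.get_state(): the state, without advancing time (a new reading comes with each control period).
- vision.read_camera(name): name is "side" or "top" or "wrist"; returns a dict with "color" (480x640x3 uint8, red, green, blue), "K" (3x3 intrinsics, pixels), "dist_coeffs" ([k1, k2, p1, p2, k3] as OpenCV has them; the pictures are not rectified), "rvec" (rotation vector, rad) and "tvec" (3), from world to camera coordinates, as OpenCV has them. Camera axes: x right, y down, z forward; pixel columns grow to the right and rows downward; lengths in mm; the calibration is good to about 2 mm. A picture is of the moment at which its call begins. There is no depth.
- order.hand_in(): hands the job in, once; it reports no verdict.
Trained networks look in a picture, given as the dict that the camera call returned (one of the last four; its "shot" number tells which), for a name from the list of things; names that differ only in an ending like _2 or _b are one class to them, and where a whole thing is asked for, a point or a joint stands for the part that bears it (a point fixed in the world has none). Each returns a list of dicts, best first, with "p" (0 to 1); they miss things now and then, are a little off and sometimes report something else, mostly with a low value. They report only what shows in the picture. A call takes as long as a camera call.
- vision.regions_of(picture, thing): "region" (480x640 bool, what is visible of it) and "bbox" ([centre column, centre row, width, height] as shares, 0 to 1, of the picture: columns of its width, rows of its height, round what is visible of it).
- vision.landmark_of(picture, thing): "point" ([column, row] as shares, 0 to 1, of the picture: columns of its width, rows of its height: a listed point, or the origin of a listed thing).
The state is a dict: "time_s": time; "joints": joint angles; "qvel": joint speeds; "effort": joint torques, N m; "tool_pos": TCP position; "tool_rot": TCP orientation; "contact_force": force on the tool from outside, world axes, zero at the start; "moment": the same for the moment, N m; "gripper_width": finger opening in mm.
Only numpy, scipy, OpenCV 4.12 (cv2) and the standard library are available. Lean on these libraries where they do the work, as an engineer would, in place of code of your own. Each camera call takes 0.05 s, during which the arm holds its last target.

## Working session

There is one attempt and no reset: what is moved stays moved. The work goes in short steps, Python scripts to look and compute and a tool call to move; the robot and the scene stay as the last step left them, time stands still between calls to the robot, and variables do not carry over. Pictures are saved under pics/ and viewed, and the job is handed in when it is done.

Besides the shell and the picture viewer there is one more tool, called after "Call:" as a command line: name --argument value ..., lists and objects as JSON in quotes. step_arm: Moves the arm, as the interface text tells. Its arguments: {"type":"object","properties":{"targets":{"type":"string"},"grip_force":{"type":"number"}},"required":["targets"]}

```bash
mkdir -p pics; cat > h.py <<'E'
import numpy as np, cv2
from cell import monitor, vision, order
def snap(n,tag):
    p=vision.read_camera(n); cv2.imwrite(f'pics/{tag}.png',p['color'][:,:,::-1]); return p
def P(p,X):
    q,_=cv2.projectPoints(np.array(X,float).reshape(-1,1,3),np.array(p['rvec']),np.array(p['tvec'],float),np.array(p['K']),np.array(p['dist_coeffs'])); return q[:,0]
def ray(p,uv):
    R,_=cv2.Rodrigues(np.array(p['rvec'])); t=np.array(p['tvec'],float).reshape(3)
    n=cv2.undistortPoints(np.array(uv,float).reshape(1,1,2),np.array(p['K']),np.array(p['dist_coeffs']))[0,0]
    return -R.T@t, R.T@np.array([n[0],n[1],1])
def atz(p,uv,z):
    c,d=ray(p,uv); return c+d*(z-c[2])/d[2]
E
python3 - <<'E'
from h import *
print(monitor.get_state())
for n in ['top','side','wrist']:
    p=snap(n,n+'0')
    for th in ['lid_bar','jar_mid']:
        for d in vision.landmark_of(p,th):
            uv=np.array(d['point'])*[640,480]; print(n,th,round(d['p'],2),uv.round(1),atz(p,uv,165 if th=='lid_bar' else 60).round(1))
        for d in vision.regions_of(p,th): print('  reg',round(d['p'],2),np.array(d['bbox'])*[640,480,640,480])
E
```

```text
{'time_s': 0.0, 'joints': array([ 6.18219550e+01,  1.58474013e+01,  8.62947307e+01, -2.56298574e-03,
        7.79623732e+01, -6.93253119e+00]), 'qvel': array([-0.00294444, -0.07764036,  0.03502424, -0.03326475,  0.11054241,
        0.09336746]), 'effort': array([ 5.01851337e-04, -4.04584551e+01, -2.37238955e+01,  7.02843675e-02,
        3.40884703e-02, -1.33611943e-04]), 'tool_pos': array([208.26887581, 535.7273139 , 403.81002778]), 'tool_rot': array([-1.79895956e+02, -1.01264905e-02,  1.58755014e+02]), 'contact_force': array([ 0.07317396,  0.87066362, -0.07723553]), 'moment': array([-0.01000804,  0.01181899, -0.02287039]), 'gripper_width': 93.88029702804398}
top lid_bar 0.71 [240.6 254.9] [520.   95.2 165. ]
  reg 0.61 [241.664 260.4    50.688  54.192]
  reg 0.75 [402.496 271.392  66.176  63.984]
side lid_bar 0.98 [262.1 208.7] [513.8  99.  165. ]
  reg 0.96 [265.792 218.496  42.816  51.984]
  reg 0.79 [355.328 349.152  66.176 114.912]
```

View pics/top0.png

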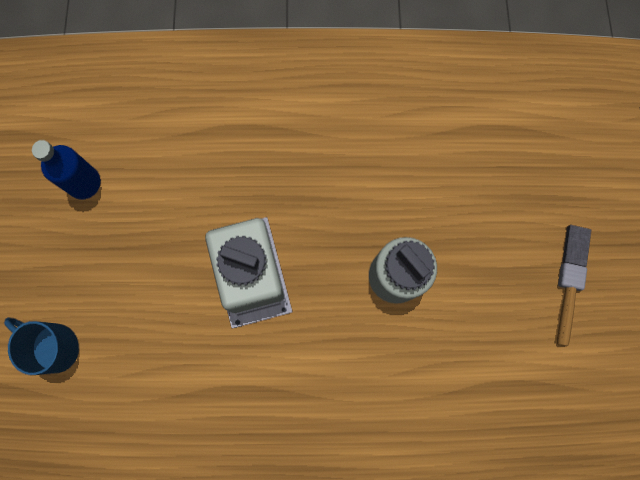

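View pics/side0.png

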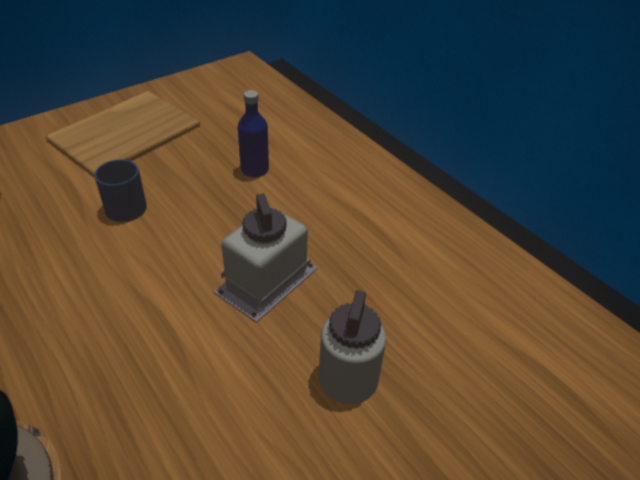

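View pics/wrist0.png

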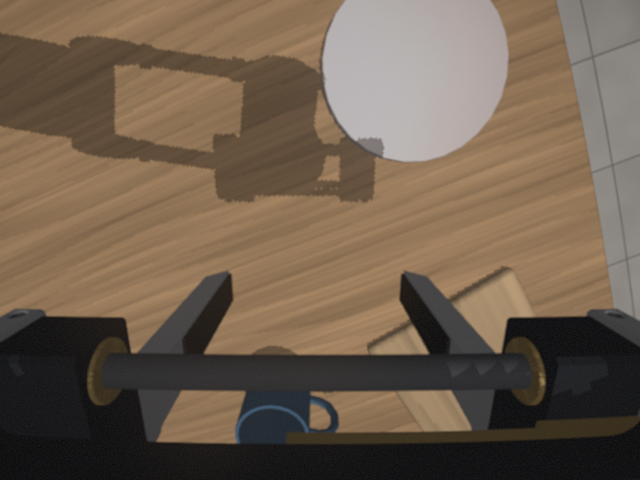

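The top view shows the canister, with its lid near (241,259), and the round jar near (408,265). The mug and bottle are to the left. The wrist view doesn't show the canister yet. Next I'll zoom in for angles.

```bash
python3 - <<'E'
from h import *
p=snap('top','top1'); q=snap('side','side1')
cv2.imwrite('pics/topz.png',cv2.resize(p['color'][200:340,180:320,::-1],None,fx=4.2,fy=4.2,interpolation=cv2.INTER_CUBIC))
cv2.imwrite('pics/sidez.png',cv2.resize(q['color'][180:330,200:330,::-1],None,fx=4,fy=4,interpolation=cv2.INTER_CUBIC))
a=np.array(vision.landmark_of(p,'lid_bar')[0]['point'])*[640,480]
b=np.array(vision.landmark_of(q,'lid_bar')[0]['point'])*[640,480]
c1,d1=ray(p,a);c2,d2=ray(q,b)
s=np.linalg.lstsq(np.c_[d1,-d2],c2-c1,rcond=None)[0]
print(a,b,c1+s[0]*d1,c2+s[1]*d2, c1)
E
```

```text
[240.896 254.976] [264.512 207.984] [519.50730975  94.53107331 167.54759819] [516.43430913  96.09776308 167.23225408] [396.01485568  14.03010275 971.02650561]
```

View pics/topz.png

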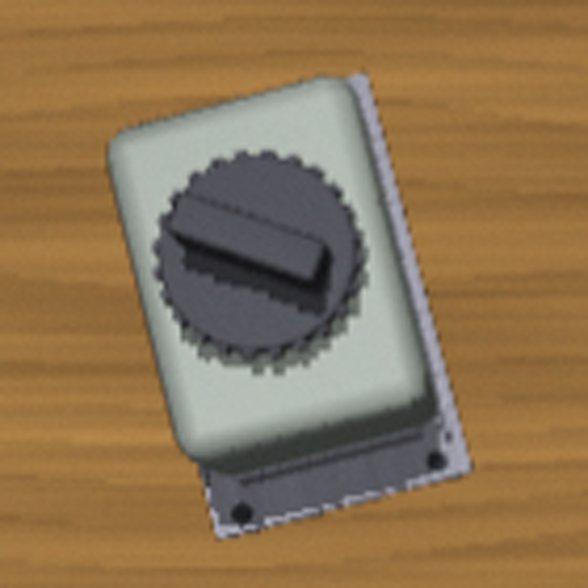

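```bash
python3 - <<'E'
from h import *
p=vision.read_camera('top')
Z=lambda u,v,z: atz(p,(np.array([u,v])+.5)/4.2-.5+[180,200],z)
def ang(a,b,z):
    A=Z(*a,z);B=Z(*b,z);d=B-A; return np.degrees(np.arctan2(d[1],d[0])).round(1),np.linalg.norm(d).round(1),((A+B)/2).round(1)
print('bar back',ang((185,192),(333,240),175)); print('bar front',ang((172,228),(312,280),175))
print('L',ang((113,170),(176,425),105)); print('R',ang((357,100),(432,380),105)); print('plate R',ang((368,80),(470,465),2))
print('plate bottom',ang((218,535),(470,468),2))
print('disc',Z(262,252,137))
E
```

```text
bar back (np.float64(-108.5), np.float64(49.6), array([523.6,  93.4, 175. ]))
bar front (np.float64(-110.8), np.float64(47.5), array([511.6,  98.6, 175. ]))
L (np.float64(-165.4), np.float64(91.1), array([507.3, 139.5, 105. ]))
R (np.float64(-165.2), np.float64(100.7), array([526.6,  53.8, 105. ]))
plate R (np.float64(-165.4), np.float64(154.2), array([529.8,  49.3,   2. ]))
plate bottom (np.float64(-75.5), np.float64(98.5), array([441.7,  77.6,   2. ]))
disc [517.67570896  96.00521584 137.        ]
```

Call:
step_arm --targets "-0.0373 -0.0248 -0.0015 0 0 0 0.05; -0.0373 -0.0248 -0.0015 0 0 0 0.05; -0.0373 -0.0248 -0.0015 0 0 0 0.05; -0.0373 -0.0248 -0.0015 0 0 0 0.05; -0.0373 -0.0248 -0.0015 0 0 0 0.05; -0.0373 -0.0248 -0.0015 0 0 0 0.05; -0.0373 -0.0248 -0.0015 0 0 0 0.05; -0.0373 -0.0248 -0.0015 0 0 0 0.05; -0.0373 -0.0248 -0.0015 0 0 0 0.05; -0.0373 -0.0248 -0.0015 0 0 0 0.05; -0.0373 -0.0248 -0.0015 0 0 0 0.05; -0.0373 -0.0248 -0.0015 0 0 0 0.05" --grip_force 30

```text
time_s: 2.2
tool_pos: [518.5, 94.6, 423.0]
tool_rot: [180.0, 0.0, 158.7]
contact_force: [0.5, 0.2, 0.2]
gripper_width: 50.1
```

Call:
step_arm --targets "0 0 0 0 0 0.1405 0.05; 0 0 0 0 0 0.1405 0.05; 0 0 0 0 0 0.1405 0.05; 0 0 0 0 0 0.1405 0.05; 0 0 0 0 0 0.1405 0.05; 0 0 0 0 0 0.1405 0.05; 0 0 0 0 0 0.1405 0.05; 0 0 0 0 0 0.1405 0.05; 0 0 0 0 0 0.1405 0.05; 0 0 0 0 0 0.1405 0.05; 0 0 0 0 0 0.1405 0.05; 0 0 0 0 0 0 0.05"

```text
time_s: 3.4
tool_pos: [517.7, 96.4, 422.7]
tool_rot: [180.0, -0.0, 70.2]
contact_force: [0.1, 0.3, -0.6]
gripper_width: 49.6
```

```bash
python3 - <<'E'
from h import *
p=snap('wrist','w2')
s=monitor.get_state(); print(s['tool_pos'],s['tool_rot'],s['joints'],s['contact_force'],s['moment'],s['gripper_width'])
for d in vision.landmark_of(p,'lid_bar'):
    uv=np.array(d['point'])*[640,480]; print(d['p'],uv,atz(p,uv,165))
print(P(p,[[517.7,96,165]]))
E
```

```text
[517.70356476  96.35061097 422.6936641 ] [ 1.79996925e+02 -6.61389402e-03  7.03631083e+01] [2.96790985e+00 1.10433970e+01 9.01521796e+01 5.01942018e-03
 7.87990423e+01 2.26038269e+01] [-1.07880602  0.19841499 -0.30371328] [-0.07287267  0.08964378 -0.02557133] 49.502452652240976
0.9 [313.6   254.592] [517.17354609  98.1566834  165.        ]
[[315.29786505 257.03878899]]
```

View pics/w2.png

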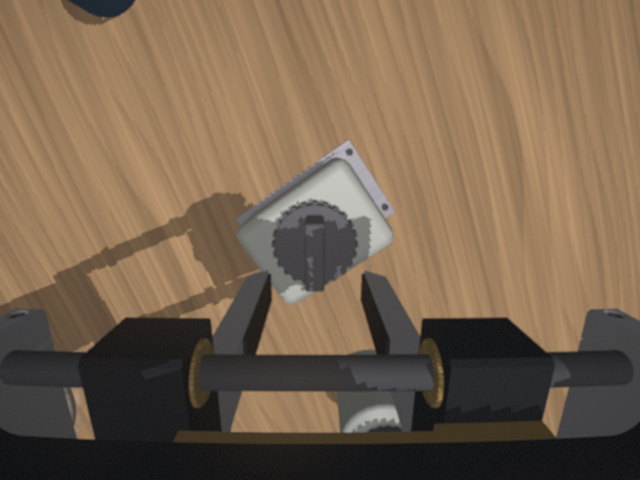

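The bar lies along the tool's x axis, centred near column 314 between the jaws at about 270 and 363. Now I'll descend.

Call:
step_arm --targets "0 0 0.02 0 0 0 0.05; 0 0 0.02 0 0 0 0.05; 0 0 0.015 0 0 0 0.05; 0 0 0.01 0 0 0 0.05; 0 0 0.006 0 0 0 0.05; 0 0 0.005 0 0 0 0.05; 0 0 0 0 0 0 0.05; 0 0 0 0 0 0 0.05"

```text
time_s: 4.3
tool_pos: [517.9, 96.4, 347.1]
tool_rot: [180.0, -0.0, 70.2]
contact_force: [-0.0, 0.3, 0.5]
gripper_width: 50.1
```

```bash
python3 - <<'E'
from h import *
p=snap('wrist','w3'); q=snap('side','s3')
cv2.imwrite('pics/s3z.png',cv2.resize(q['color'][120:320,170:370,::-1],None,fx=2.9,fy=2.9))
s=monitor.get_state(); print(s['tool_pos'],s['tool_rot'],s['contact_force'],s['moment'],s['gripper_width'])
E
```

```text
[517.94249758  96.39107979 347.28519438] [ 1.79932421e+02 -3.42358412e-02  7.02149229e+01] [ 0.49850806 -0.71667035  0.25745633] [-0.02005156  0.12651579 -0.04231364] 50.485770862696114
```

View pics/w3.png

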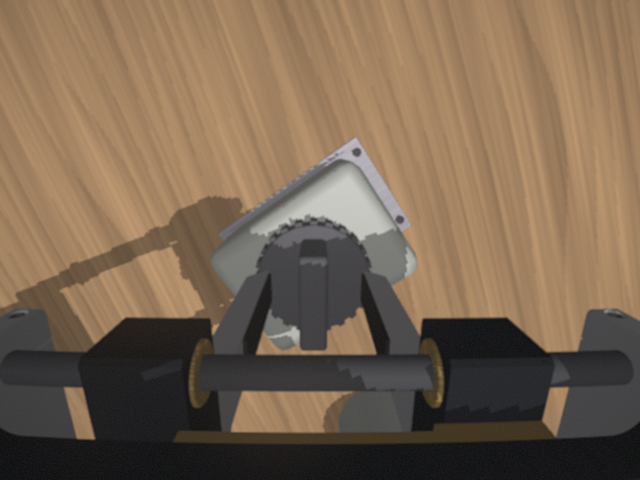

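View pics/s3z.png

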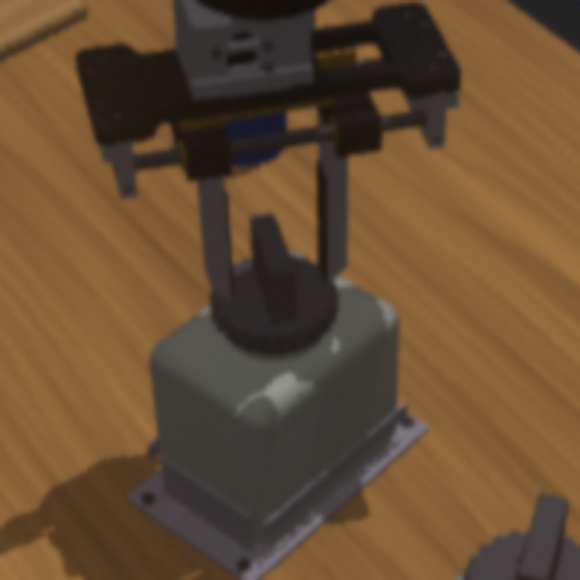

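Fingers straddle the bar (column 314, jaws 270–363), with no contact. I'll close gently first, then fully.

Call:
step_arm --targets "0 0 0 0 0 0 0.02; 0 0 0 0 0 0 0.01; 0 0 0 0 0 0 0.005; 0 0 0 0 0 0 0.005; 0 0 0 0 0 0 0.005; 0 0 0 0 0 0 0.005" --grip_force 30

```text
time_s: 5.0
tool_pos: [517.1, 96.6, 346.7]
tool_rot: [-179.9, -0.0, 70.2]
contact_force: [-1.3, 0.3, 2.7]
gripper_width: 13.9
```

```bash
python3 - <<'E'
from h import *
s=monitor.get_state(); print(s['tool_pos'],s['tool_rot'],s['contact_force'],s['moment'],s['gripper_width'])
E
```

```text
[517.14644056  96.55101872 346.68847853] [-1.79891798e+02 -1.85882506e-03  7.01936372e+01] [-1.25164207  0.31671786  2.6636488 ] [ 0.09697603  0.53288801 -0.02905218] 13.912199348917659
```

Call:
step_arm --targets "0 0 0 0 0 0 0.005; 0 0 0 0 0 0.087 0.005; 0 0 0 0 0 0.087 0.005; 0 0 0 0 0 0.087 0.005; 0 0 0 0 0 0.087 0.005; 0 0 0 0 0 0.087 0.005; 0 0 0 0 0 0.087 0.005; 0 0 0 0 0 0.087 0.005; 0 0 0 0 0 0 0.005; 0 0 0 0 0 0 0.005" --grip_force 45

```text
time_s: 6.0
tool_pos: [516.9, 96.7, 346.6]
tool_rot: [-179.9, 0.1, 35.4]
contact_force: [-4.7, 2.0, 3.8]
gripper_width: 13.6
```

```bash
python3 - <<'E'
from h import *
s=monitor.get_state(); print(s['tool_pos'],s['tool_rot'],s['contact_force'],s['moment'],s['gripper_width'])
snap('wrist','w4')
E
```

```text
[516.91103176  96.74893247 346.64748114] [-1.79866276e+02  7.54620634e-02  3.54107587e+01] [-4.69389343  1.97854764  3.84199197] [ 0.44528197  1.1588734  -0.05514354] 13.57917467069569
```

View pics/w4.png

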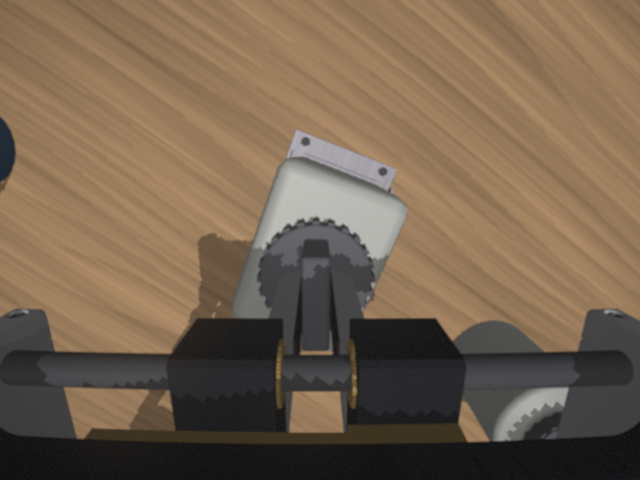

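The bar stays clamped and has turned with the tool (bar at column 315), and the moment is still low. I'll go on in smaller steps to find the seal.

Call:
step_arm --targets "0 0 0 0 0 0.05 0.005; 0 0 0 0 0 0.05 0.005; 0 0 0 0 0 0.035 0.005; 0 0 0 0 0 0 0.005"

```text
time_s: 6.45
tool_pos: [516.9, 96.8, 346.7]
tool_rot: [-179.9, 0.1, 27.6]
contact_force: [-4.8, 2.0, 5.7]
gripper_width: 13.9
```

```bash
python3 - <<'E'
from h import *
s=monitor.get_state(); print(s['tool_rot'],s['contact_force'],s['moment'],s['joints'])
E
```

```text
[-1.79868998e+02  9.11710687e-02  2.76450414e+01] [-4.82860532  1.96939765  5.69072908] [ 0.50652821  1.121605   -0.03347378] [2.99212527e+00 1.39508741e+01 9.74869881e+01 8.69732526e-02
 6.86996647e+01 6.53154972e+01]
```

Call:
step_arm --targets "0 0 0 0 0 0.05 0.005;0 0 0 0 0 0.02 0.005;0 0 0 0 0 0 0.005"

```text
time_s: 6.75
tool_pos: [516.9, 96.9, 346.7]
tool_rot: [-179.9, 0.1, 23.7]
contact_force: [-4.5, 4.0, 4.4]
gripper_width: 13.5
```

```bash
python3 - <<'E'
from h import *
s=monitor.get_state(); print(s['tool_rot'],s['contact_force'],s['moment'])
E
```

```text
[-1.79881037e+02  1.02235175e-01  2.37238770e+01] [-4.53354557  3.99341187  4.40641668] [0.57717799 1.13616494 0.36373514]
```

The moment jumped from about 0 to 0.36 N m between yaw 27.6° and 23.7°. The seal was expected at 26.1°, so that agrees. I'll go on to parallel.

Call:
step_arm --targets "0 0 0 0 0 0.05 0.005;0 0 0 0 0 0.05 0.005;0 0 0 0 0 0.04 0.005;0 0 0 0 0 0 0.005;0 0 0 0 0 0 0.005"

```text
time_s: 7.25
tool_pos: [516.9, 96.9, 346.7]
tool_rot: [-179.9, 0.1, 15.7]
contact_force: [-5.1, 3.3, 4.2]
gripper_width: 13.7
```

```bash
python3 - <<'E'
from h import *
s=monitor.get_state(); print(s['tool_rot'],s['contact_force'],s['moment'])
p=snap('wrist','w5')
E
```

```text
[-1.79891153e+02  1.19279734e-01  1.57339475e+01] [-5.12482204  3.33304747  4.23673957] [0.64259581 1.14091846 0.47971763]
```

View pics/w5.png

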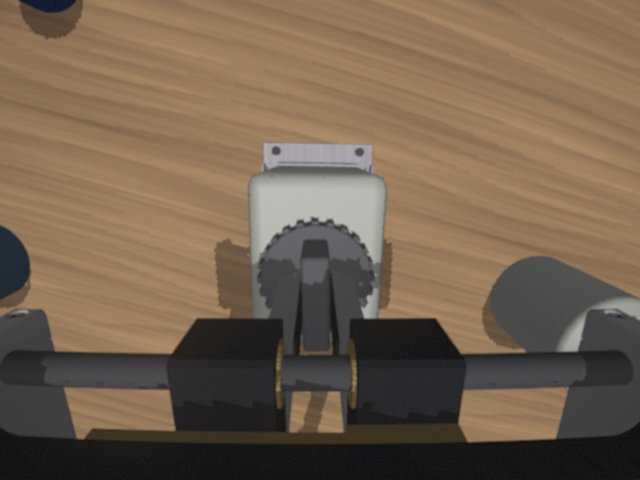

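The canister now looks parallel to the bar to within about 1°. I'll add a last 1°, release and back up.

Call:
step_arm --targets "0 0 0 0 0 0.02 0.005;0 0 0 0 0 0 0.005;0 0 0 0 0 0 0.005;0 0 0 0 0 0 0.03;0 0 0 0 0 0 0.05;0 0 0 0 0 0 0.05;0 0 0 0 0 0 0.05"

```text
time_s: 8.0
tool_pos: [518.2, 96.1, 346.6]
tool_rot: [180.0, -0.1, 14.4]
contact_force: [-0.6, 1.0, -0.1]
gripper_width: 42.0
```

Call:
step_arm --targets "0 0 -0.01 0 0 0 0.05;0 0 -0.02 0 0 0 0.05;0 0 -0.03 0 0 0 0.05;0 0 -0.03 0 0 0 0.05;0 0 -0.03 0 0 0 0.05;0 0 0 0 0 0 0.05;0 0 0 0 0 0 0.05"

```text
time_s: 8.7
tool_pos: [517.7, 96.3, 467.4]
tool_rot: [180.0, -0.1, 14.4]
contact_force: [0.3, 0.7, 0.7]
gripper_width: 50.2
```

```bash
python3 - <<'E'
from h import *
s=monitor.get_state(); print(s['time_s'],s['tool_pos'],s['tool_rot'],s['contact_force'],s['moment'],s['gripper_width'])
p=snap('wrist','w6')
cv2.imwrite('pics/w6z.png',cv2.resize(p['color'][150:350,210:420,::-1],None,fx=2.9,fy=2.9,interpolation=cv2.INTER_CUBIC))
snap('top','t6')
E
```

```text
8.7 [517.65559945  96.30591488 467.42490316] [ 1.79977240e+02 -1.06650764e-01  1.44015800e+01] [0.30875852 0.68988204 0.66943435] [-0.02998008  0.23641059  0.06453212] 50.171886645029595
```

View pics/w6z.png

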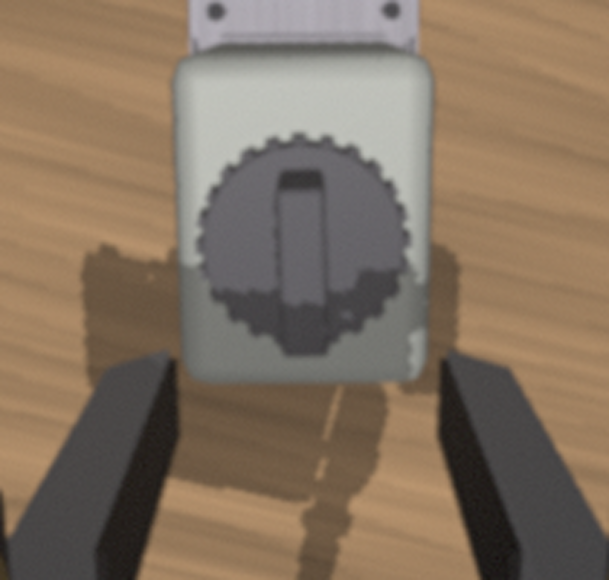

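View pics/t6.png

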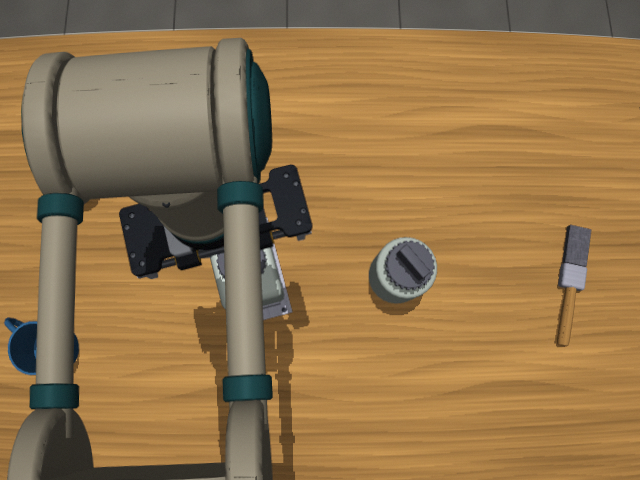

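The bar runs almost parallel to the canister's long edges, with the gripper clear and the jar still at (408,265). I'll measure the remaining angle.

```bash
python3 - <<'E'
from h import *
p=vision.read_camera('wrist')
cv2.imwrite('pics/w7z.png',cv2.resize(p['color'][195:285,280:350,::-1],None,fx=6.6,fy=6.6,interpolation=cv2.INTER_CUBIC))
Z=lambda u,v,z: atz(p,(np.array([u,v])+.5)/2.9-.5+[210,150],z)
def ang(a,b,z):
    d=Z(*b,z)-Z(*a,z); return np.degrees(np.arctan2(d[1],d[0])).round(1)%180,np.linalg.norm(d).round(1)
print(ang((278,190),(281,330),175),ang((325,190),(326,330),175))
print(ang((175,90),(185,360),107),ang((433,90),(425,360),107))
print(ang((216,11),(392,10),2)) 
E
```

```text
(np.float64(15.099999999999994), np.float64(40.6)) (np.float64(15.0), np.float64(40.6))
(np.float64(14.599999999999994), np.float64(96.4)) (np.float64(14.400000000000006), np.float64(96.4))
(np.float64(104.7), np.float64(76.2))
```

View pics/w7z.png

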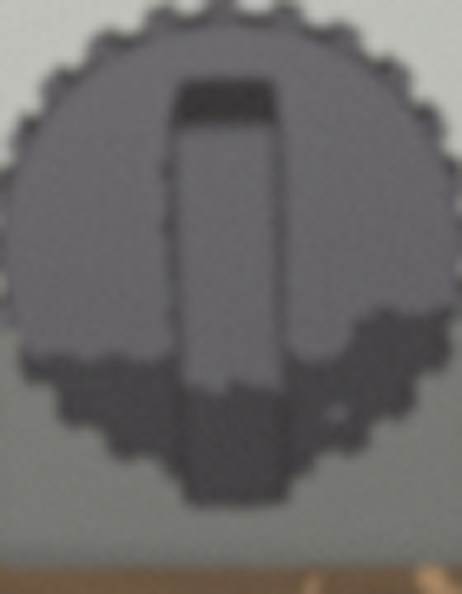

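The bar is at 15.05° and the canister at 14.5°, so seal is about 0.19. Handing in.

```bash
python3 -c "
from h import *
print(order.hand_in())"
```

```text
the job is handed in; nothing more can be done
None
```

The canister lid is screwed down onto its seal and the bar is parallel to the long sides. I handed the job in at about 9 s of the 35 s allowed.

- **Turning:** I gripped the bar with 30 N, raised to 45 N for the turning, and turned it about 56° clockwise in a single grasp. The turning torque jumped from about 0 to 0.36 N m between tool yaw 27.6° and 23.7°. I had expected the seal at about 26°. Torque was last read at 0.48 N m, just before the final 1°. That is below the 0.58 listed for 0.20; I did not look into why.
- **Final angle:** After release, the wrist picture gave the bar at about 15.0° and the canister's long sides at about 14.5°. That puts the seal at roughly 0.19 rad, against a best of 0.20 and a limit of 0.38.
- **Clear of everything:** The gripper is open and about 120 mm above the grasp height, with contact force near zero.
- **Jar:** The round jar is in the same place in the top picture as at the start.

No check failed.

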